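# Press a vial stopper home with the ratchet press

### The arm

A 7-joint arm with a two-finger parallel gripper is mounted at the origin on the work surface. World frame = base frame: x ahead of the robot, y to its left, z up, the work surface at z = 0. Lengths are in m, angles in rad, forces in N, time in s.
With the tool pointing down it reaches from about 0.425 to 0.925 m from the base axis. Payload 6.8 kg.
Tool frame: the origin (TCP) lies midway between the tips of the shut fingers; the grasp point (between the pads) lies r.grip_point_offset behind it (r.grip_point_offset is the distance from the TCP to the grasp point, in m); z points along the fingers, y is the direction in which the jaws open and shut (so a half turn about z gives the same grasp; the last joint's range is limited). The gripper opens to 85 mm and grips with 20 to 120 N. Pads are 22 mm wide; open, the fingers measure 114 mm over their backs; the gripper's body (76 mm by 85 mm) begins 54 mm behind the grasp point. The pads swing forward as they close: fully open they stand 13 mm farther back than shut.
Start: joints at [1.144, 0.477, 0.022, 1.555, -0.011, 1.109, -0.083], TCP at [0.212, -0.641, 0.231] pointing down, gripper open.
Joint ranges: [-2.96, 2.96], [-0.34, 2.1], [-1.41, 1.46], [0.24, 2.44], [-1.37, 4.51], [0.17, 1.92], [-2.96, 2.96]. Speed limits (rad/s): [2.39, 2.39, 3.14, 3.14, 3.14, 3.14, 3.14].

### API

Orientations are given as a rotation vector (axis times angle).
In Python, from bench import r gives the robot as it stands. The module is installed in compiled form; this text tells all that it offers.
- The arm moves only by the tool play_rows, never from a script. Its argument "deltas" is a list of rows, each a list of 3 entries, a list of its own where there are three numbers: the finger opening in mm, from 0 to 85.4, then the shift along the tool's x, y, z in mm, then the turn, a rotation vector about the tool's x, y, z in rad. A call has 1 to 8 rows; each row is the pose to reach, as a shift and turn from the pose measured when the call began, along the tool's axes at that moment; what a row does not reach only later rows make up. A row lasts 1/8 s, in which the tool goes at most 62.5 mm and 10.7 degrees, less where a joint would pass 70% of its speed; a pose out of reach is approached as far as the arm can. A call with a gripper value outside its range is refused whole. The fingers move at their own pace and stop on an object; "squeeze" is the grip in N (left out, the last holds). Time passes only in rows, so rows that repeat a pose let the fingers close. It gives the time, the measured TCP pose, the force and the opening at its end, in the units of the state.
- r.get_obs(): the state, without advancing time (a new reading comes with each control period).
- r.grab_frame(name): name is "scene" or "side" or "wrist"; returns (picture, depth): 400x640x3 uint8, red, green, blue; 400x640 float32, m along the optical axis (not along the pixel's ray), 0 where there is no reading.
- r.camera_model(name): a dict with "mtx" (3x3 intrinsics, pixels), "rvec" (rotation vector, rad) and "tvec" (3), from world to camera coordinates, as OpenCV has them; the wrist camera has in their place "T_tool_cam" (4x4, takes a point from camera to tool coordinates, whose origin is the TCP and whose axes are the flange's). Camera axes: x right, y down, z forward; pixel columns grow to the right and rows downward; lengths in m; the calibration is good to about 2 mm. A picture is of the moment at which its call begins: read the wrist's pose just before it. camera_model takes no time and is no camera call.
- r.hand_in(): hands the job in, once; it reports no verdict.
The state is a dict: "clock": time; "joints": joint angles; "qvel": joint speeds; "tau": joint torques, N m; "tcp_pos": TCP position; "orientation": TCP orientation; "contact_force": force on the tool from outside, world axes, zero at the start; "moment": the same for the moment, N m; "grip_width": finger opening in m.
Only numpy, scipy, OpenCV 4.12 (cv2) and the standard library are available. Lean on these libraries where they do the work, as an engineer would, in place of code of your own. Each camera call takes 0.05 s, during which the arm holds its last target. There are 200 camera calls.

### The job

With the ratcheted knob of the small bench press, click the pressing foot down until the stopper sits fully home on the glass vial and, with your hand off the knob, the ratchet keeps the foot bearing firmly on it (over 20 N); feel for it going hard and stop at the first click that does so, because pressing on breaks the glass. Then flip the pawl over clear of the ratchet by its ball lever (never force the knob back against the pawl) and turn the knob back to within 1 rad of its top stop, so that the foot is clear. Leave the pawl flipped out, the vial upright in its nest, and the other things on the bench alone.

Things in the scene. Friction and masses are not known exactly. Their poses are not given: they have to be found in the camera images.
- press: Fixed cream-painted bench press. Origin: centre of its underside on the table, z up. Base 150 mm along x, 180 along y, 14 thick. Columns at y +60/-60 mm carry a head plate (145 x 205 mm, centred x -5, y +12, top 150 mm up). On the press axis (x = y = 0): ratchet wheel and grey knob above the plate, below it the 25 mm steel pressing foot over the vial. The pawl's ball lever is at +y.
- knob_grip (a point): Grip point of the grey knob, on its vertical axis (the press axis), 232 mm above the table. The grip is an upright bar 52 mm long, 16 mm thick, reaching from 20 mm below this point to 16 mm above it, on a round hub of 22 mm radius. Its x axis runs along the bar's length and turns with the knob.
- knob_turn (a joint): Knob angle, rad, growing clockwise seen from above; lowers the foot 10 mm per rad. 0: top stop (bar along the press's x); 3.6: end. It resists with 0.03 N m friction, 0.02 N m per rad/s, and 0.01 N m per N of foot force: the stopper goes in at a steady 15 N; once home, the sprung foot adds 8.6 N per mm, 27 N a click. Bearing firmly means over 20 N; the glass breaks above 65 N.
- pawl_swing (a joint): Pawl angle, rad: near 0 with its nose in a tooth (up to 0.2 as it rides over one), growing as the ball lever is pushed over, to its stop at 1.66. Held by its own weight alone: beyond 0.9 it falls over and stays out by itself, below that it falls back in. It moves freely: a push of under 4 N on the ball flips it.
- pawl_ball (a point): Centre of the black ball, 18 mm diameter, at the tip of the pawl's thumb lever (8 mm bar, 48 mm from hinge axis to ball centre). With the pawl in it is about 211 mm above the table, 28 mm to the press's +x of the hinge. Push it in the press's -x direction to free the pawl; with the pawl out it leans to -x, about 42 mm beyond the hinge and 195 mm above the table.
- pawl_pivot (a point): Point on the pawl's hinge axis (along the press's y) below the ball lever: at x -40, y +102 mm in the press frame, 172 mm above the table. Does not move.
- stopper_top (a point): Centre of the top of the dark rubber stopper (20 mm diameter flange, 6 mm thick) in the vial's mouth. Fully home, the top is 61 mm above the vial's underside; at the start it stands 5 to 7 mm higher. It slides along the vial's axis only.
- vial_mid (a point): Middle of the glass vial (31 mm diameter, 55 mm tall without stopper; 60 g), 27.5 mm above its underside. It stands loose in a low-walled nest under the foot. Nest height and the foot's setting on its stem differ from start to start, so the stopper comes home at a knob angle anywhere from 1.3 to 3.0 rad; the foot first meets the stopper above 0.6 rad.
- vial: The same vial with the stopper it carries; origin at the centre of its underside, z up along the vial.
- spare_vial: Another stoppered vial, 31 mm diameter, 61 mm tall, standing on the table beside the press. Leave alone. Origin under its centre.
- amber_bottle: Amber reagent bottle, 72 mm diameter, about 150 mm tall. Leave alone. Origin under its centre.
- powder_jar: White jar, 60 mm diameter, about 85 mm tall. Leave alone. Origin under its centre.
- beaker: Glass beaker, 70 mm diameter, 90 mm tall. Leave alone. Origin under its centre.
- spatula: Thin steel lab spatula, 175 mm long, 18 mm wide, 8 mm high, lying on the table beside the press. Leave alone. Origin under its middle.
- knob: The knob with the steel ratchet wheel under it: wheel 53 mm radius, 20 upright saw teeth on its top face (up to 166 mm above the table). With the pawl in, a tooth drops in near every multiple of 0.314 rad of knob_turn (within 0.03) and the knob cannot go back past it; let go between teeth under load, it slips back to the last one. Origin on the press axis.
- pawl: The steel pawl with its lever; its nose lies in the teeth at the wheel's +y side (press frame); origin on the pawl's hinge axis. The teeth are damaged if it is pressed with more than 30 N (about 1.3 N m of backward torque on the knob).

How it is judged:
By the outcome, as a careful person would: the job done as asked, in the order asked, and still so for the second after the job is handed in, with the robot touching nothing.
It also fails if it takes over 67 s, if anything falls off the work surface, if the arm or the gripper's body presses on something with over 40 N, if the wrist force passes 120 N, or if a joint passes its speed limit or range.

## Working session

There is one attempt and no reset: what is moved stays moved. The work goes in short steps, Python scripts to look and compute and a tool call to move; the robot and the scene stay as the last step left them, time stands still between calls to the robot, and variables do not carry over. Pictures are saved under pics/ and viewed, about 8 in all and at most 12, crops included, and the job is handed in when it is done.

Besides the shell and the picture viewer there is one more tool, called as a command line: name --argument value ..., lists and objects as JSON in quotes. play_rows: Moves the arm, as the interface text tells. Its arguments: {"type":"object","properties":{"deltas":{"type":"array"},"squeeze":{"type":"number"}},"required":["deltas"]}

```bash
mkdir -p pics
cat > h.py <<'E'
import numpy as np,cv2
from bench import r
def cam(n):
    m=r.camera_model(n);return np.array(m['mtx']),cv2.Rodrigues(np.array(m['rvec'],float))[0],np.array(m['tvec'],float).ravel()
def pts(n,d):
    K,R,t=cam(n);v,u=np.mgrid[:400,:640]
    c=np.stack([(u-K[0,2])/K[0,0]*d,(v-K[1,2])/K[1,1]*d,d],-1)
    return (c-t)@R
E
python3 - <<'E'
from h import *
ims=[]
for n in['scene','side']:
    p,d=r.grab_frame(n);cv2.imwrite(f'pics/{n}0.png',p[:,:,::-1]);np.savez(f'pics/{n}0.npz',p=p,d=d)
    K,R,t=cam(n);print(n,K[0,0],-R.T@t,R[2])
o=r.get_obs();print(o,r.grip_point_offset,r.camera_model('wrist'))
E
```

```text
scene 507.31322403320354 [1.50552256 0.42346709 0.79685873] [-0.77026885 -0.34467507 -0.53654916]
side 499.42610424254934 [1.36072769 0.67230083 1.3291438 ] [-0.49293065 -0.43926449 -0.75104333]
{'clock': 0.1, 'joints': array([ 1.14389955,  0.47770531,  0.02235385,  1.55633903, -0.01149644,
        1.10931979, -0.08307186]), 'qvel': array([-0.00027654, -0.00106596,  0.00044639, -0.00184275,  0.00047472,
        0.00154231,  0.0008493 ]), 'tau': array([ 4.87811878e-03, -5.97759068e+01,  1.61388528e+00, -2.81955171e+01,
        1.28730552e-02,  5.03711693e-03, -3.11582892e-05]), 'tcp_pos': array([ 0.21137616, -0.64048842,  0.23043702]), 'orientation': array([-3.10017957e+00, -4.98455340e-01,  6.05630692e-04]), 'contact_force': array([-0.484266  , -1.2836116 ,  0.16984575]), 'moment': array([ 0.01187955, -0.00094824, -0.07810838]), 'grip_width': 0.08548707820518343} 0.0187 {'mtx': array([[343.49994334,   0.        , 319.10607033],
       [  0.        , 343.49994334, 195.31322186],
       [  0.        ,   0.        ,   1.        ]]), 'T_tool_cam': array([[-2.03374440e-04, -9.46156331e-01, -3.23709988e-01,
         8.42012622e-02],
       [ 9.99999181e-01, -6.01492540e-04,  1.12981284e-03,
         9.42744475e-04],
       [-1.26368871e-03, -3.23709493e-01,  9.46155678e-01,
        -1.42327184e-01],
       [ 0.00000000e+00,  0.00000000e+00,  0.00000000e+00,
         1.00000000e+00]])}
```

View pics/scene0.png

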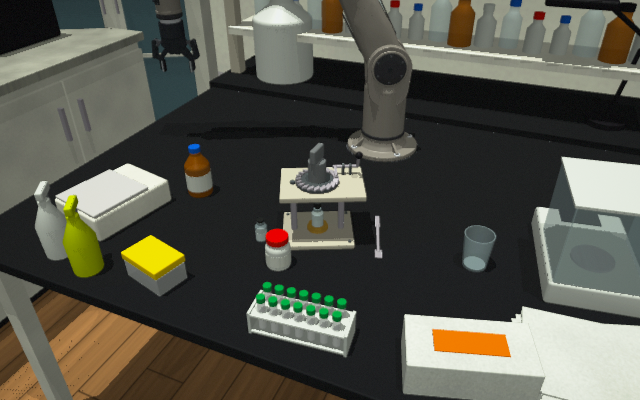

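View pics/side0.png

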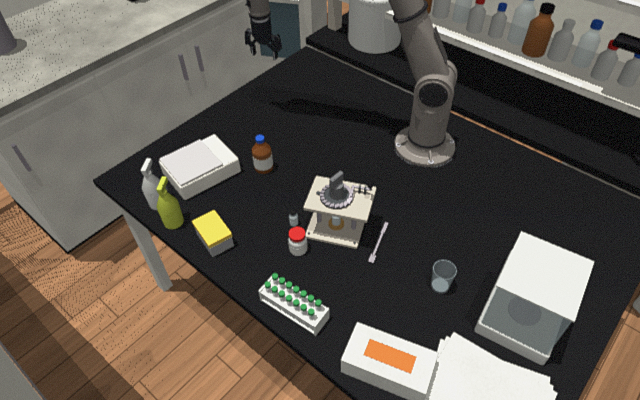

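The scene view shows the press at about (320,200), with the knob at (317,165) and the pawl lever at about (358,160). In the side view the press is at about (340,205) and the knob at (336,185). Next I fit the head plate and the knob from the depth images.

Run:
```python
from h import *
out=[]
for n,(u0,u1,v0,v1) in {'scene':(270,380,135,255),'side':(295,385,165,250)}.items():
    f=np.load(f'pics/{n}0.npz');P=pts(n,f['d']);p=f['p'].astype(int)
    m=np.zeros((400,640),bool);m[v0:v1,u0:u1]=1;m&=f['d']>0
    cream=(p[...,0]-p[...,2]>12)&(p[...,0]>120)
    a=P[m&cream&(abs(P[...,2]-.15)<.006)]
    (c,s,ang)=cv2.minAreaRect(a[:,:2].astype(np.float32)*1000);print(n,'plate',len(a),c,s,ang,np.median(a[:,2]), cv2.boxPoints((c,s,ang)).round(0).tolist())
    b=P[m&(P[...,2]>.217)&(P[...,2]<.27)]
    print('knob',len(b),b.min(0),b.max(0));print(cv2.minAreaRect(b[:,:2].astype(np.float32)*1000))
    for z0,z1 in((.155,.175),(.175,.195),(.195,.217)):
        q=P[m&(P[...,2]>z0)&(P[...,2]<z1)];print(z0,len(q),q.min(0).round(3),q.max(0).round(3))
    q=m&(P[...,2]>.19)&(P[...,2]<.23)&(p.sum(-1)<110);print('dark',q.sum(),np.median(P[q],0))
    cv2.imwrite(f'pics/{n}crop.png',cv2.resize(f['p'][v0:v1,u0:u1,::-1],None,fx=5,fy=5,interpolation=2))
a=cv2.imread('pics/scenecrop.png')
```

```text
scene plate 1639 (531.1068115234375, 3.736846923828125) (147.9044952392578, 205.1939697265625) 24.055587768554688 0.1507458818203843 [[422.0, 67.0], [505.0, -120.0], [640.0, -60.0], [557.0, 128.0]]
knob 253 [ 0.47436988 -0.01526961  0.21732409] [0.56601444 0.08680598 0.25151489]
((509.94610595703125, 27.364704132080078), (43.71350860595703, 131.87588500976562), 42.27251052856445)
0.155 805 [ 0.461 -0.104  0.155] [0.594 0.073 0.175]
0.175 202 [ 0.458 -0.023  0.175] [0.563 0.078 0.195]
0.195 200 [ 0.473 -0.027  0.195] [0.564 0.087 0.217]
dark 31 [0.48570396 0.08098269 0.21585963]
side plate 1264 (528.5671997070312, 5.854217529296875) (150.64500427246094, 205.71279907226562) 24.66390609741211 0.1497784449241361 [[417.0, 68.0], [503.0, -119.0], [640.0, -56.0], [554.0, 131.0]]
knob 164 [ 0.4742606  -0.00974211  0.21712539] [0.56638509 0.09294503 0.25479007]
((508.80145263671875, 32.30996322631836), (45.95313262939453, 128.6367645263672), 40.953678131103516)
0.155 605 [ 0.458 -0.099  0.155] [0.62  0.117 0.175]
0.175 102 [ 0.461 -0.015  0.175] [0.56  0.079 0.195]
0.195 106 [ 0.47  -0.011  0.195] [0.563 0.091 0.217]
dark 18 [0.48036446 0.08310172 0.2204288 ]
```

View pics/scenecrop.png

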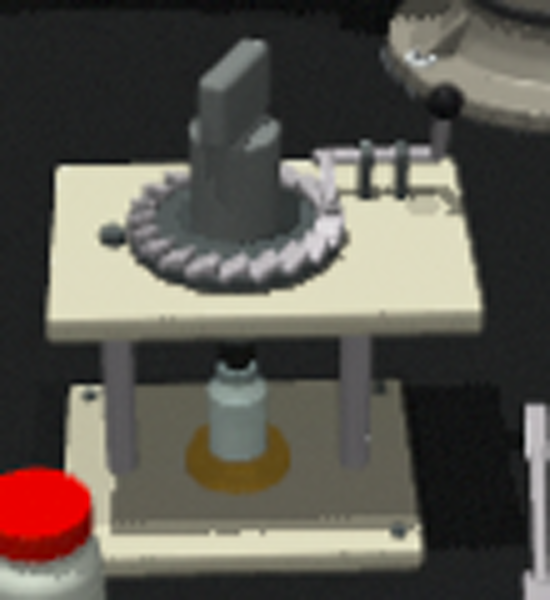

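```bash
cat >> h.py <<'E'
def rel(target,yaw,o=None,ax=None):
    """shift mm in tool axes to world target with tool down, plus turn about tool z (cw+)"""
    o=o or r.get_obs();R=cv2.Rodrigues(o['orientation'])[0]
    y=np.arctan2(R[1,0],R[0,0]);Rt=np.array([[np.cos(yaw),np.sin(yaw),0],[np.sin(yaw),-np.cos(yaw),0],[0,0,-1]])
    D=R.T@Rt;return (R.T@(np.array(target)-o['tcp_pos'])*1000).round(1),cv2.Rodrigues(D)[0].ravel().round(3),round(float(y),3)
E
python3 - <<'E'
from h import *
for n,(u0,u1,v0,v1) in {'scene':(270,380,135,255),'side':(295,385,165,250)}.items():
    f=np.load(f'pics/{n}0.npz');P=pts(n,f['d']);m=np.zeros((400,640),bool);m[v0:v1,u0:u1]=1;m&=f['d']>0
    near=np.hypot(P[...,0]-.5395,P[...,1]+.004)<.045
    b=P[m&near&(P[...,2]>.225)];t=b[b[:,2]>.244]
    for q in(b,t): print(n,len(q),cv2.minAreaRect(q[:,:2].astype(np.float32)*1000),q[:,2].max())
    h=P[m&near&(P[...,2]>.18)&(P[...,2]<.205)][:,:2]
    A=np.c_[2*h,np.ones(len(h))];s=np.linalg.lstsq(A,(h**2).sum(1),rcond=None)[0];print('hub',s[:2],np.sqrt(s[2]+s[:2]@s[:2]))
    w=P[m&near|m&(np.hypot(P[...,0]-.5395,P[...,1]+.004)<.065)&(P[...,2]>.157)&(P[...,2]<.168)]
    w=w[(w[:,2]>.157)&(w[:,2]<.168)];print('wheel',cv2.minEnclosingCircle(w[:,:2].astype(np.float32)*1000))
print(rel([.5395,-.004,.34],.424))
E
```

```text
scene 186 ((539.455322265625, -5.131793022155762), (18.371850967407227, 53.48966598510742), 87.33612823486328) 0.2515148858087579
scene 85 ((539.429443359375, -5.52304744720459), (16.936695098876953, 53.40956497192383), 88.19430541992188) 0.2515148858087579
hub [ 0.54055281 -0.00557591] 0.019080824605875926
wheel ((540.07080078125, -10.523215293884277), 57.95169448852539)
side 129 ((538.5809326171875, -1.3374786376953125), (18.107036590576172, 55.22502136230469), 86.5533218383789) 0.254790074788874
side 66 ((538.5040893554688, -1.7176313400268555), (50.921749114990234, 16.13692855834961), 0.45599013566970825) 0.254790074788874
hub [ 0.53890526 -0.0009584 ] 0.019180985010627753
wheel ((543.532470703125, -5.30478572845459), 60.89046859741211)
(array([ 511.1, -501.7, -108.8]), array([-0.002,  0.   , -0.105]), 0.319)
```

play_rows --deltas '[[85, [0, 0, -50], [0, 0, -0.17]], [85, [20, -20, -100], [0, 0, -0.34]], [85, [60, -60, -110], [0, 0, -0.51]], [85, [100, -100, -110], [0, 0, -0.68]], [85, [140, -140, -110], [0, 0, -0.85]], [85, [180, -180, -110], [0, 0, -1.02]], [85, [220, -220, -110], [0, 0, -1.19]], [85, [260, -260, -110], [0, 0, -1.36]]]'

```text
clock: 1.1
tcp_pos: [0.3772, -0.3104, 0.3406]
orientation: [-2.091, -2.343, -0.001]
contact_force: [1.4, -0.2, -0.4]
grip_width: 0.0849
```

Run:
```python
from h import *
o=r.get_obs();print(o['clock'],o['tcp_pos'],o['joints'].round(2),rel([.539,-.004,.33],3.11))
```

```text
1.1 [ 0.3771681  -0.31043421  0.34062155] [ 0.92  0.1  -0.38  1.82  0.04  1.23  0.64] (array([286.1, 195.5,  10.9]), array([ 0.   , -0.002, -1.426]), 1.684)
```

play_rows --deltas '[[85, [36, 25, 0], [0, 0, -0.18]], [85, [72, 50, 0], [0, 0, -0.36]], [85, [110, 75, 0], [0, 0, -0.54]], [85, [148, 100, 0], [0, 0, -0.72]], [85, [184, 125, 0], [0, 0, -0.9]], [85, [220, 150, 5], [0, 0, -1.08]], [85, [256, 175, 10], [0, 0, -1.26]], [85, [286, 195, 11], [0, 0, -1.42]]]'

```text
clock: 2.1
tcp_pos: [0.5387, -0.0026, 0.3293]
orientation: [-0.049, -3.139, -0.003]
contact_force: [0.2, 0.0, 0.3]
grip_width: 0.085
```

Run:
```python
from h import *
o=r.get_obs();print(o['clock'],o['tcp_pos'],o['qvel'].round(2),o['joints'].round(2),rel([.539,-.004,.33],3.11))
r.grab_frame('side');r.grab_frame('side')
o=r.get_obs();p,d=r.grab_frame('wrist');np.savez('pics/w1.npz',p=p,d=d,pos=o['tcp_pos'],ori=o['orientation']);cv2.imwrite('pics/w1.png',p[:,:,::-1])
print(o['tcp_pos'],o['moment'],o['contact_force'])
T=r.camera_model('wrist');K=T['mtx'];T=T['T_tool_cam'];v,u=np.mgrid[:400,:640]
c=np.stack([(u-K[0,2])/K[0,0]*d,(v-K[1,2])/K[1,1]*d,d],-1)
R=cv2.Rodrigues(o['orientation'])[0];P=(c@T[:3,:3].T+T[:3,3])@R.T+o['tcp_pos']
near=(np.hypot(P[...,0]-.539,P[...,1]+.004)<.05)&(d>0)
q=P[near&(P[...,2]>.24)&(P[...,2]<.26)];print(len(q),np.median(q[:,2]),cv2.minAreaRect(q[:,:2].astype(np.float32)*1000))
cream=(d>0)&(abs(P[...,2]-.15)<.007)&(p[...,0].astype(int)-p[...,2]>10)&(p[...,0]>100)
a=P[cream];print(len(a),cv2.minAreaRect(a[:,:2].astype(np.float32)*1000))
dk=(d>0)&(p.sum(-1)<100)&(P[...,2]>.195)&(P[...,2]<.23)&(np.hypot(P[...,0]-.483,P[...,1]-.082)<.03);print('ball',dk.sum(),np.median(P[dk],0),P[dk].min(0),P[dk].max(0))
```

```text
2.1 [ 0.53867868 -0.00258181  0.32929474] [-0.36  0.31 -0.28 -0.26  0.27  0.09  0.58] [ 0.53  0.25 -0.76  1.71  0.18  1.25  1.26] (array([-0.4, -1.4, -0.7]), array([ 0.002, -0.002,  0.001]), 3.111)
[5.39086129e-01 4.46883490e-04 3.29536671e-01] [ 0.06092195  0.03051143 -0.00084322] [ 0.17376184 -0.06936413  0.38135092]
1559 0.24740245296054694 ((537.1824951171875, -6.4636993408203125), (15.51888370513916, 50.923065185546875), 88.4546127319336)
19672 ((528.4822998046875, 1.912200927734375), (144.83006286621094, 204.02706909179688), 25.17238998413086)
ball 484 [0.4783752  0.07687551 0.22015297] [0.4705335  0.06999411 0.20622243] [0.48723791 0.0866552  0.22417097]
```

View pics/w1.png

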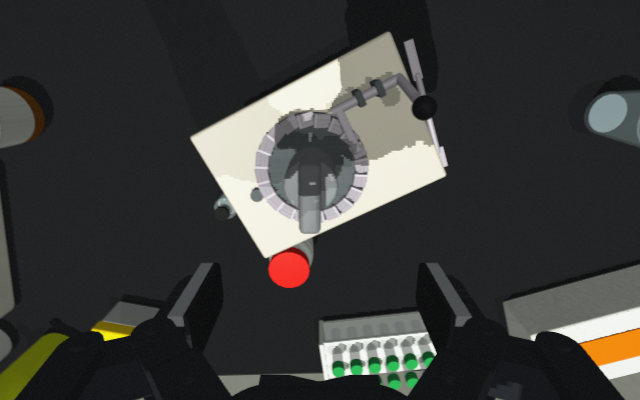

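play_rows --deltas '[[85, [1, 5, 15], [0, 0, 0]], [85, [1, 5, 30], [0, 0, 0]], [85, [1, 5, 30], [0, 0, 0]], [85, [1, 5, 30], [0, 0, 0]], [85, [1, 5, 30], [0, 0, 0]]]'

```text
clock: 2.88
tcp_pos: [0.538, 0.0028, 0.2999]
orientation: [-0.054, -3.14, -0.004]
contact_force: [0.6, 0.7, -0.3]
grip_width: 0.0851
```

```bash
cat >> h.py <<'E'
def wrist():
    o=r.get_obs();p,d=r.grab_frame('wrist')
    T=r.camera_model('wrist');K=T['mtx'];T=T['T_tool_cam'];v,u=np.mgrid[:400,:640]
    c=np.stack([(u-K[0,2])/K[0,0]*d,(v-K[1,2])/K[1,1]*d,d],-1)
    R=cv2.Rodrigues(o['orientation'])[0];return p,d,(c@T[:3,:3].T+T[:3,3])@R.T+o['tcp_pos'],o
E
python3 - <<'E'
from h import *
p,d,P,o=wrist();print(o['tcp_pos'],o['qvel'].round(2),o['moment'],o['contact_force'])
near=(np.hypot(P[...,0]-.539,P[...,1]+.004)<.05)&(d>0)
q=P[near&(P[...,2]>.24)&(P[...,2]<.26)];print(len(q),np.median(q[:,2]),cv2.minAreaRect(q[:,:2].astype(np.float32)*1000))
cream=(d>0)&(abs(P[...,2]-.15)<.007)&(p[...,0].astype(int)-p[...,2]>10)&(p[...,0]>100)
a=P[cream];print(len(a),cv2.minAreaRect(a[:,:2].astype(np.float32)*1000))
dk=(d>0)&(p.sum(-1)<100)&(P[...,2]>.195)&(P[...,2]<.23)&(np.hypot(P[...,0]-.483,P[...,1]-.082)<.03);print('ball',dk.sum(),np.median(P[dk],0),P[dk].min(0),P[dk].max(0))
o=r.get_obs();print(rel([.538,-.005,.217],3.115))
E
```

```text
[0.53797508 0.00282018 0.29991452] [-0.  0. -0. -0. -0. -0.  0.] [ 0.01899997 -0.0213789   0.01893881] [ 0.59390273  0.67192698 -0.26468667]
1978 0.24736677361757448 ((537.2615356445312, -6.486752510070801), (15.789734840393066, 51.45549774169922), 87.97985076904297)
23352 ((528.2880859375, 2.2026138305664062), (144.47879028320312, 204.5199432373047), 24.996131896972656)
ball 618 [0.4784109  0.07685109 0.22026029] [0.47080926 0.06976773 0.2122815 ] [0.48687197 0.08667669 0.22457724]
(array([-0.4, -8.1, 82.9]), array([ 0.003, -0.001, -0.008]), 3.107)
```

play_rows --deltas '[[85, [0, -4, 20], [0, 0, 0]], [85, [0, -8.5, 40], [0, 0, 0]], [85, [0, -8.5, 60], [0, 0, 0]], [85, [0, -8.5, 75], [0, 0, 0]], [85, [0, -8.5, 83], [0, 0, 0]], [85, [0, -8.5, 83], [0, 0, 0]]]' --squeeze 25

```text
clock: 3.68
tcp_pos: [0.5375, -0.0053, 0.2167]
orientation: [-0.053, -3.14, -0.004]
contact_force: [-0.2, -0.2, 0.0]
grip_width: 0.0847
```

play_rows --deltas '[[30, [0, 0, 0], [0, 0, 0]], [20, [0, 0, 0], [0, 0, 0]], [10, [0, 0, 0], [0, 0, 0]], [10, [0, 0, 0], [0, 0, 0]], [10, [0, 0, 0], [0, 0, 0]], [10, [0, 0, 0], [0, 0, 0]]]' --squeeze 25

```text
clock: 4.42
tcp_pos: [0.5376, -0.0055, 0.217]
orientation: [-0.054, -3.14, -0.004]
contact_force: [-1.5, -1.5, 4.0]
grip_width: 0.0155
```

Run:
```python
from h import *
o=r.get_obs();print(o)
```

```text
{'clock': 4.425, 'joints': array([ 0.4944928 ,  0.35603862, -0.7353677 ,  1.86042035,  0.27327521,
        1.02966495,  1.18421082]), 'qvel': array([-6.85749026e-05,  1.65041430e-03, -1.00095081e-03, -1.13398983e-03,
        3.40451822e-04, -2.25815886e-03,  1.90586492e-03]), 'tau': array([-6.64589927e-01, -4.17347217e+01, -6.64631814e+00, -2.51420385e+01,
       -2.56495122e-01, -5.03883641e-01,  3.36354563e-02]), 'tcp_pos': array([ 0.53761992, -0.00553401,  0.21699766]), 'orientation': array([-0.05376817, -3.13984287, -0.00369442]), 'contact_force': array([-1.52660914, -1.51508998,  3.97683753]), 'moment': array([-0.29300224,  0.20426615, -0.01978642]), 'grip_width': 0.01545493400875321}
```

play_rows --deltas '[[8, [0, 0, 0], [0, 0, 0]], [8, [0, 0, 0], [0, 0, 0.1]], [8, [0, 0, 0], [0, 0, 0.2]]]' --squeeze 90

```text
clock: 4.8
tcp_pos: [0.5376, -0.0057, 0.2172]
orientation: [-0.372, -3.118, -0.003]
contact_force: [-1.3, -2.4, 3.3]
grip_width: 0.0148
```

```bash
cat >> h.py <<'E'
def st(n=0):
    L=[]
    for i in range(n+1):
        o=r.get_obs();L.append(np.r_[o['moment'],o['contact_force'],o['tau'][6]])
        if i<n:r.grab_frame('scene')
    R=cv2.Rodrigues(o['orientation'])[0];y=np.arctan2(R[1,0],R[0,0])%(2*np.pi)
    if y>4:y-=2*np.pi
    print('t',o['clock'],'theta %.3f'%(.465+3.107-y),'MzF',np.mean(L,0).round(3),'sd',np.std(L,0)[2].round(3),'tcp',o['tcp_pos'].round(4),'w',round(o['grip_width'],4),'tilt',R[2,2].round(5),'j',o['joints'].round(2))
E
python3 -c "
from h import *
st();st(3)"
```

```text
t 4.8 theta 0.668 MzF [-0.343  0.313  0.076 -1.297 -2.437  3.311  0.93 ] sd 0.0 tcp [ 0.5376 -0.0057  0.2172] w 0.0148 tilt -1.0 j [ 0.46  0.35 -0.69  1.86  0.25  1.02  1.  ]
t 4.95 theta 0.663 MzF [-0.292  0.301 -0.022 -1.299 -1.743  4.075  0.078] sd 0.06 tcp [ 0.5376 -0.0057  0.2171] w 0.0149 tilt -1.0 j [ 0.46  0.35 -0.69  1.86  0.25  1.02  1.  ]
```

play_rows --deltas '[[8, [0, 0, 0], [0, 0, 0.12]], [8, [0, 0, 0], [0, 0, 0.24]], [8, [0, 0, 0], [0, 0, 0.36]], [8, [0, 0, 0], [0, 0, 0.48]], [8, [0, 0, 0], [0, 0, 0.6]], [8, [0, 0, 0], [0, 0, 0.62]], [8, [0, 0, 0], [0, 0, 0.62]]]'

```text
clock: 5.82
tcp_pos: [0.5374, -0.0061, 0.2172]
orientation: [-1.295, -2.86, -0.001]
contact_force: [-3.2, -2.9, 5.6]
grip_width: 0.0147
```

```bash
python3 -c "
from h import *
st();st(3)"
```

```text
t 5.825 theta 1.281 MzF [-0.6    0.531 -0.032 -3.186 -2.924  5.562 -0.053] sd 0.0 tcp [ 0.5374 -0.0061  0.2172] w 0.0147 tilt -1.0 j [ 0.37  0.32 -0.58  1.87  0.2   1.01  0.43]
t 5.975 theta 1.281 MzF [-5.850e-01  5.530e-01  4.000e-03 -3.194e+00 -2.703e+00  5.660e+00
 -9.000e-03] sd 0.028 tcp [ 0.5374 -0.0061  0.2171] w 0.0147 tilt -1.0 j [ 0.37  0.32 -0.58  1.87  0.2   1.01  0.43]
```

play_rows --deltas '[[8, [0, 0, 0], [0, 0, 0.12]], [8, [0, 0, 0], [0, 0, 0.24]], [8, [0, 0, 0], [0, 0, 0.32]], [8, [0, 0, 0], [0, 0, 0.32]]]'

```text
clock: 6.48
tcp_pos: [0.5372, -0.0062, 0.2171]
orientation: [-1.731, -2.619, 0.0]
contact_force: [-2.8, -2.9, 5.7]
grip_width: 0.0148
```

```bash
python3 -c "
from h import *
st();st(3)"
```

```text
t 6.475 theta 1.599 MzF [-0.52   0.518  0.13  -2.796 -2.871  5.743 -0.453] sd 0.0 tcp [ 0.5372 -0.0062  0.2171] w 0.0148 tilt -1.0 j [ 0.32  0.31 -0.52  1.87  0.18  1.01  0.13]
t 6.625 theta 1.598 MzF [-0.522  0.509  0.114 -3.036 -2.546  5.294 -0.214] sd 0.03 tcp [ 0.5372 -0.0062  0.2171] w 0.0146 tilt -1.0 j [ 0.32  0.31 -0.52  1.87  0.18  1.01  0.13]
```

play_rows --deltas '[[8, [0, 0, 0], [0, 0, 0.12]], [8, [0, 0, 0], [0, 0, 0.24]], [8, [0, 0, 0], [0, 0, 0.31]], [8, [0, 0, 0], [0, 0, 0.31]]]'

```text
clock: 7.12
tcp_pos: [0.537, -0.0063, 0.2171]
orientation: [-2.111, -2.324, 0.002]
contact_force: [-4.3, -3.1, 5.1]
grip_width: 0.0147
```

```bash
python3 -c "
from h import *
st();st(3)"
```

```text
t 7.125 theta 1.905 MzF [-0.443  0.515  0.082 -4.308 -3.147  5.099 -0.378] sd 0.0 tcp [ 0.537  -0.0063  0.2171] w 0.0147 tilt -1.0 j [ 0.28  0.3  -0.46  1.87  0.16  1.   -0.15]
t 7.275 theta 1.905 MzF [-0.458  0.518  0.084 -4.054 -2.344  5.694 -0.189] sd 0.021 tcp [ 0.537  -0.0063  0.2171] w 0.0148 tilt -1.0 j [ 0.28  0.3  -0.46  1.87  0.16  1.   -0.15]
```

play_rows --deltas '[[8, [0, 0, 0], [0, 0, 0.08]], [8, [0, 0, 0], [0, 0, 0.15]], [8, [0, 0, 0], [0, 0, 0.15]]]'

```text
clock: 7.65
tcp_pos: [0.5369, -0.0063, 0.2171]
orientation: [-2.275, -2.164, 0.002]
contact_force: [-3.5, -2.5, 5.2]
grip_width: 0.0147
```

```bash
python3 -c "
from h import *
st();st(4)"
```

```text
t 7.65 theta 2.051 MzF [-0.494  0.446  0.159 -3.49  -2.471  5.157 -0.465] sd 0.0 tcp [ 0.5369 -0.0063  0.2171] w 0.0147 tilt -1.0 j [ 0.26  0.3  -0.44  1.88  0.15  1.   -0.29]
t 7.85 theta 2.050 MzF [-0.462  0.453  0.162 -3.495 -2.286  5.063 -0.245] sd 0.004 tcp [ 0.5369 -0.0063  0.2171] w 0.0145 tilt -1.0 j [ 0.26  0.3  -0.44  1.88  0.15  1.   -0.29]
```

play_rows --deltas '[[8, [0, 0, 0], [0, 0, 0.08]], [8, [0, 0, 0], [0, 0, 0.15]], [8, [0, 0, 0], [0, 0, 0.15]]]'

```text
clock: 8.22
tcp_pos: [0.5368, -0.0063, 0.2171]
orientation: [-2.426, -1.992, 0.003]
contact_force: [-3.2, -3.0, 4.9]
grip_width: 0.015
```

```bash
python3 -c "
from h import *
st();st(5)"
```

```text
t 8.225 theta 2.197 MzF [-0.411  0.425  0.144 -3.158 -3.024  4.902 -0.471] sd 0.0 tcp [ 0.5368 -0.0063  0.2171] w 0.015 tilt -1.0 j [ 0.24  0.3  -0.41  1.88  0.14  1.   -0.43]
t 8.475 theta 2.196 MzF [-0.458  0.406  0.185 -3.678 -2.447  5.181 -0.255] sd 0.025 tcp [ 0.5368 -0.0063  0.2171] w 0.0148 tilt -1.0 j [ 0.24  0.3  -0.41  1.88  0.14  1.   -0.43]
```

play_rows --deltas '[[8, [0, 0, 0], [0, 0, 0.04]], [8, [0, 0, 0], [0, 0, 0.08]], [8, [0, 0, 0], [0, 0, 0.08]]]'

```text
clock: 8.85
tcp_pos: [0.5367, -0.0063, 0.2171]
orientation: [-2.5, -1.9, 0.003]
contact_force: [-4.7, -3.2, 4.5]
grip_width: 0.0153
```

```bash
python3 -c "
from h import *
st();st(5)"
```

```text
t 8.85 theta 2.272 MzF [-0.479  0.399  0.358 -4.668 -3.209  4.544 -0.487] sd 0.0 tcp [ 0.5367 -0.0063  0.2171] w 0.0153 tilt -1.0 j [ 0.23  0.3  -0.4   1.88  0.13  1.   -0.5 ]
t 9.1 theta 2.272 MzF [-0.469  0.404  0.337 -3.423 -2.468  5.42  -0.366] sd 0.016 tcp [ 0.5367 -0.0063  0.2171] w 0.0149 tilt -1.0 j [ 0.23  0.3  -0.4   1.88  0.13  1.   -0.5 ]
```

play_rows --deltas '[[8, [0, 0, 0], [0, 0, 0.04]], [8, [0, 0, 0], [0, 0, 0.08]], [8, [0, 0, 0], [0, 0, 0.08]]]'

```text
clock: 9.48
tcp_pos: [0.5366, -0.0063, 0.2171]
orientation: [-2.57, -1.804, 0.004]
contact_force: [-3.0, -2.2, 4.7]
grip_width: 0.0149
```

```bash
python3 -c "
from h import *
st();st(5)"
```

```text
t 9.475 theta 2.348 MzF [-0.476  0.38   0.351 -3.032 -2.169  4.693 -0.532] sd 0.0 tcp [ 0.5366 -0.0063  0.2171] w 0.0149 tilt -1.0 j [ 0.22  0.29 -0.39  1.88  0.13  1.   -0.57]
t 9.725 theta 2.348 MzF [-0.48   0.409  0.386 -3.3   -2.387  5.479 -0.421] sd 0.023 tcp [ 0.5366 -0.0063  0.2172] w 0.0146 tilt -1.0 j [ 0.22  0.29 -0.39  1.88  0.13  1.   -0.57]
```

play_rows --deltas '[[8, [0, 0, 0], [0, 0, -0.04]], [8, [0, 0, 0], [0, 0, -0.076]], [8, [0, 0, 0], [0, 0, -0.076]]]'

```text
clock: 10.1
tcp_pos: [0.5367, -0.0063, 0.2171]
orientation: [-2.498, -1.902, 0.003]
contact_force: [-2.5, -2.2, 4.1]
grip_width: 0.0151
```

```bash
python3 -c "
from h import *
st();st(6)"
```

```text
t 10.1 theta 2.270 MzF [-0.505  0.285  0.424 -2.513 -2.22   4.087 -0.207] sd 0.0 tcp [ 0.5367 -0.0063  0.2171] w 0.0151 tilt -1.0 j [ 0.23  0.3  -0.4   1.88  0.13  1.   -0.5 ]
t 10.4 theta 2.272 MzF [-0.496  0.264  0.415 -3.124 -2.614  4.489 -0.366] sd 0.026 tcp [ 0.5367 -0.0063  0.2171] w 0.0146 tilt -1.0 j [ 0.23  0.3  -0.4   1.88  0.13  1.   -0.5 ]
```

play_rows --deltas '[[8, [0, 0, 0], [0, 0, -0.015]], [8, [0, 0, 0], [0, 0, -0.03]], [8, [0, 0, 0], [0, 0, -0.03]]]'

```text
clock: 10.78
tcp_pos: [0.5367, -0.0063, 0.2171]
orientation: [-2.47, -1.938, 0.003]
contact_force: [-2.2, -2.3, 4.3]
grip_width: 0.0145
```

```bash
python3 -c "
from h import *
st();st(6)"
```

```text
t 10.775 theta 2.241 MzF [-0.433  0.215  0.356 -2.155 -2.35   4.317 -0.305] sd 0.0 tcp [ 0.5367 -0.0063  0.2171] w 0.0145 tilt -1.0 j [ 0.23  0.3  -0.4   1.88  0.14  1.   -0.47]
t 11.075 theta 2.242 MzF [-0.496  0.239  0.367 -2.514 -2.405  4.498 -0.366] sd 0.029 tcp [ 0.5367 -0.0063  0.2171] w 0.0145 tilt -1.0 j [ 0.23  0.3  -0.4   1.88  0.14  1.   -0.47]
```

play_rows --deltas '[[40, [0, 0, 0], [0, 0, 0]], [60, [0, 0, 0], [0, 0, 0]], [60, [0, 0, 0], [0, 0, 0]], [60, [0, 0, -25], [0, 0, 0]], [60, [0, 0, -50], [0, 0, 0]], [60, [0, 0, -83], [0, 0, 0]], [60, [0, 0, -83], [0, 0, 0]], [60, [0, 0, -83], [0, 0, 0]]]'

```text
clock: 12.08
tcp_pos: [0.5366, -0.0063, 0.2996]
orientation: [-2.47, -1.937, 0.004]
contact_force: [0.2, -0.7, 0.1]
grip_width: 0.0601
```

```bash
cat >> h.py <<'E'
def look(nm):
    p,d,P,o=wrist();cv2.imwrite(f'pics/{nm}.png',p[:,:,::-1])
    near=(np.hypot(P[...,0]-.538,P[...,1]+.006)<.05)&(d>0)
    q=P[near&(P[...,2]>.24)&(P[...,2]<.26)]
    if len(q)>20:
        s=np.linalg.svd(q[:,:2]-q[:,:2].mean(0),full_matrices=False)[2][0];b=np.arctan2(s[1],s[0])
        rc=cv2.minAreaRect(q[:,:2].astype(np.float32)*1000);print(len(q),'bar',rc,'pca yaw %.3f'%b,'theta mod pi %.3f'%((.43-b)%np.pi))
    dk=(d>0)&(p.sum(-1)<110)&(P[...,2]>.17)&(P[...,2]<.23)&(np.hypot(P[...,0]-.47,P[...,1]-.08)<.06);
    if dk.sum():print('ball',dk.sum(),np.median(P[dk],0),P[dk].min(0),P[dk].max(0))
E
python3 -c "
from h import *
st(3);look('w2')"
```

```text
t 12.225 theta 2.242 MzF [ 0.014  0.006 -0.015 -0.1   -0.219 -0.1   -0.001] sd 0.016 tcp [ 0.5363 -0.0064  0.299 ] w 0.0599 tilt -0.99999 j [ 0.25  0.22 -0.41  1.78  0.09  1.17 -0.43]
1989 bar ((538.0966186523438, -6.134798049926758), (51.507320404052734, 15.967010498046875), 79.15288543701172) pca yaw -1.758 theta mod pi 2.188
ball 630 [0.48365754 0.07967296 0.21879537] [0.47193558 0.03786505 0.17044721] [0.49079754 0.08837097 0.22348226]
```

View pics/w2.png

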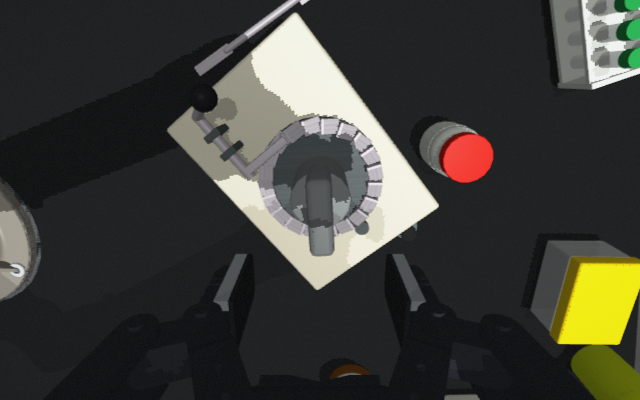

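The knob is resting at θ≈2.19, held by tooth 7. The torques imply roughly 24–30 N on the foot, so I stop clicking here. In the wrist view the ball is at (204,97) and the pawl is still in. Next I shut the fingers and move beside the ball.

```bash
python3 -c "
from h import *
print(rel([.5215,.0973,.3],2.006),rel([.5215,.0973,.206],2.006))"
```

```text
(array([ 97.1, -39.2,  -0.8]), array([-0.005, -0.001, -0.676]), 1.33) (array([ 97.2, -38.8,  93.2]), array([-0.005, -0.001, -0.676]), 1.33)
```

play_rows --deltas '[[20, [25, -10, 0], [0, 0, -0.17]], [0, [50, -20, 0], [0, 0, -0.34]], [0, [75, -30, 0], [0, 0, -0.51]], [0, [97, -39, 0], [0, 0, -0.676]], [0, [97, -39, 0], [0, 0, -0.676]], [0, [97, -39, 0], [0, 0, -0.676]]]' --squeeze 40

```text
clock: 13.02
tcp_pos: [0.5217, 0.096, 0.2988]
orientation: [-1.691, -2.642, 0.005]
contact_force: [0.6, 0.8, 0.7]
grip_width: -0.0
```

play_rows --deltas '[[0, [0, 0, 30], [0, 0, 0]], [0, [0, 0, 60], [0, 0, 0]], [0, [0, 0, 85], [0, 0, 0]], [0, [0, 0, 93], [0, 0, 0]], [0, [0, 0, 93], [0, 0, 0]]]'

```text
clock: 13.65
tcp_pos: [0.5214, 0.0952, 0.2058]
orientation: [-1.694, -2.641, 0.006]
contact_force: [-0.3, -0.3, 0.3]
grip_width: -0.0
```

```bash
python3 -c "
from h import *
st();print(rel([.5215,.0973,.206],2.006))
p,d,P,o=wrist();a=p
b,_=r.grab_frame('scene');b=cv2.resize(b[120:220,250:410],(640,400),interpolation=2)
cv2.imwrite('pics/w3.png',cv2.resize(np.hstack([a,b])[:,:,::-1],(800,250)))"
```

```text
t 13.65 theta 1.571 MzF [ 0.022 -0.022  0.009 -0.286 -0.258  0.288 -0.045] sd 0.0 tcp [0.5214 0.0952 0.2058] w -0.0 tilt -0.99998 j [ 0.16  0.32 -0.55  1.89  0.2   0.99 -0.05]
(array([ 1.8,  0.9, -0.2]), array([-0.006, -0.002, -0.005]), 2.001)
```

View pics/w3.png

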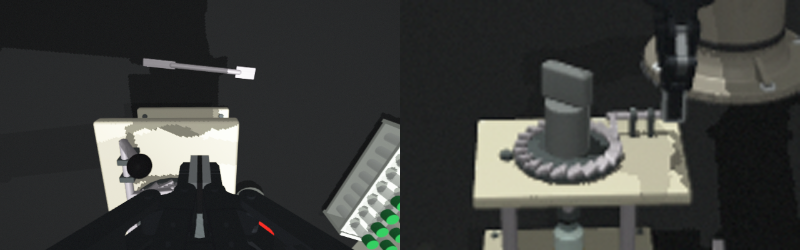

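play_rows --deltas '[[0, [2, -8, 0], [0, 0, 0]], [0, [2, -16, 0], [0, 0, 0]], [0, [2, -24, 0], [0, 0, 0]], [0, [2, -32, 0], [0, 0, 0]], [0, [2, -40, 0], [0, 0, 0]], [0, [2, -48, 0], [0, 0, 0]], [0, [2, -56, 0], [0, 0, 0]], [0, [2, -64, 0], [0, 0, 0]]]'

```text
clock: 14.75
tcp_pos: [0.4626, 0.0706, 0.2074]
orientation: [-1.694, -2.643, 0.003]
contact_force: [-0.0, -0.5, -1.1]
grip_width: 0.0005
```

play_rows --deltas '[[0, [0, -6, 0], [0, 0, 0]], [0, [0, -11, 0], [0, 0, 0]], [0, [0, -11, 0], [0, 0, 0]]]'

```text
clock: 15.12
tcp_pos: [0.452, 0.0657, 0.2072]
orientation: [-1.694, -2.642, 0.005]
contact_force: [0.4, -0.7, -0.2]
grip_width: -0.0002
```

```bash
python3 -c "
from h import *
st(2)
p,d,P,o=wrist();a=p
b,_=r.grab_frame('scene');b=cv2.resize(b[120:220,250:410],(640,400),interpolation=2)
cv2.imwrite('pics/w4.png',cv2.resize(np.hstack([a,b])[:,:,::-1],(800,250)))"
```

```text
t 15.225 theta 1.570 MzF [ 0.025  0.019 -0.029 -0.323 -0.385 -0.181  0.019] sd 0.014 tcp [0.4526 0.066  0.2074] w -0.0006 tilt -0.99999 j [ 0.23  0.19 -0.57  2.05  0.13  0.94  0.03]
```

View pics/w4.png

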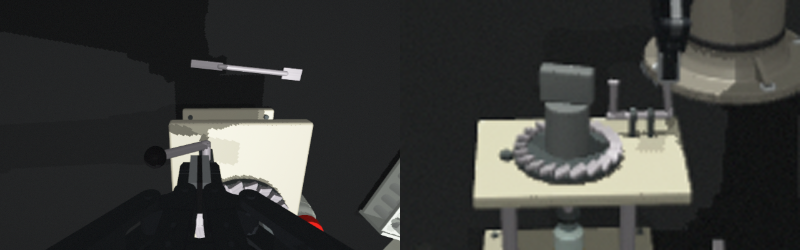

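Pawl is flipped: the ball has gone over to the left (155,157) and the nose stands up (612,95 in the right panel). Now I lift and go above the knob.

play_rows --deltas '[[0, [0, 0, -30], [0, 0, 0]], [0, [0, 0, -60], [0, 0, 0]], [0, [0, 0, -93], [0, 0, 0]], [30, [-25, 15, -93], [0, 0, 0.1]], [50, [-50, 30, -93], [0, 0, 0.2]], [60, [-75, 40, -93], [0, 0, 0.3]], [60, [-102, 47, -93], [0, 0, 0.4]], [60, [-102, 47, -93], [0, 0, 0.4]]]'

```text
clock: 16.32
tcp_pos: [0.5393, -0.0087, 0.2996]
orientation: [-2.189, -2.25, 0.005]
contact_force: [0.3, -0.6, -0.7]
grip_width: 0.06
```

play_rows --deltas '[[60, [0, 0, 0], [0, 0, 0]], [60, [0, 0, 0], [0, 0, 0]]]'

```text
clock: 16.58
tcp_pos: [0.5389, -0.008, 0.2996]
orientation: [-2.187, -2.252, 0.005]
contact_force: [-0.1, 0.4, 0.3]
grip_width: 0.06
```

```bash
python3 -c "
from h import *
st();look('w5')
for t in (1.6,1.7,1.8,1.9,2.0,2.1,2.2):print(t,rel([.5372,-.0062,.217],3.572-t))"
```

```text
t 16.575 theta 1.972 MzF [ 0.001  0.045 -0.011 -0.103  0.42   0.319  0.003] sd 0.0 tcp [ 0.5389 -0.008   0.2996] w 0.06 tilt -0.99999 j [ 0.29  0.23 -0.46  1.77  0.11  1.17 -0.17]
2009 bar ((537.8810424804688, -5.936800003051758), (16.136634826660156, 51.12495040893555), 11.145984649658203) pca yaw -1.376 theta mod pi 1.806
ball 512 [0.42469175 0.05247145 0.20158155] [0.41530843 0.03790434 0.17029781] [0.48117327 0.05992805 0.20582752]
1.6 (array([ 1.9, -1.4, 82.7]), array([-0.004, -0.   , -0.372]), 1.6)
1.7 (array([ 1.9, -1.4, 82.7]), array([-0.004, -0.   , -0.272]), 1.6)
1.8 (array([ 1.9, -1.4, 82.7]), array([-0.004,  0.   , -0.172]), 1.6)
1.9 (array([ 1.9, -1.4, 82.7]), array([-0.004,  0.   , -0.072]), 1.6)
2.0 (array([ 1.9, -1.4, 82.7]), array([-0.004,  0.   ,  0.028]), 1.6)
2.1 (array([ 1.9, -1.4, 82.7]), array([-0.004,  0.001,  0.128]), 1.6)
2.2 (array([ 1.9, -1.4, 82.7]), array([-0.004,  0.001,  0.228]), 1.6)
```

play_rows --deltas '[[45, [2, -1.4, 0], [0, 0, -0.09]], [40, [2, -1.4, 25], [0, 0, -0.17]], [40, [2, -1.4, 50], [0, 0, -0.17]], [40, [2, -1.4, 75], [0, 0, -0.17]], [40, [2, -1.4, 82], [0, 0, -0.17]], [40, [2, -1.4, 82], [0, 0, -0.17]]]'

```text
clock: 17.38
tcp_pos: [0.5371, -0.0058, 0.2179]
orientation: [-1.987, -2.43, 0.004]
contact_force: [-0.5, -0.3, 0.4]
grip_width: 0.0399
```

play_rows --deltas '[[20, [0, 0, 0], [0, 0, 0]], [10, [0, 0, 0], [0, 0, 0]], [8, [0, 0, 0], [0, 0, 0]], [8, [0, 0, 0], [0, 0, 0]]]' --squeeze 60

```text
clock: 17.88
tcp_pos: [0.537, -0.0058, 0.2193]
orientation: [-1.988, -2.43, 0.005]
contact_force: [-4.2, -0.2, 5.9]
grip_width: 0.0148
```

```bash
python3 -c "
from h import *
st()"
```

```text
t 17.875 theta 1.802 MzF [ 0.016  0.774  0.007 -4.174 -0.185  5.898 -0.007] sd 0.0 tcp [ 0.537  -0.0058  0.2193] w 0.0148 tilt -0.99999 j [ 0.29  0.3  -0.48  1.87  0.16  1.01 -0.06]
```

play_rows --deltas '[[8, [0, 0, 0], [0, 0, -0.16]], [8, [0, 0, 0], [0, 0, -0.32]], [8, [0, 0, 0], [0, 0, -0.48]], [8, [0, 0, 0], [0, 0, -0.64]], [8, [0, 0, 0], [0, 0, -0.8]], [8, [0, 0, 0], [0, 0, -0.96]], [8, [0, 0, 0], [0, 0, -1.12]], [8, [0, 0, 0], [0, 0, -1.28]]]'

```text
clock: 18.88
tcp_pos: [0.537, -0.0056, 0.2194]
orientation: [-0.135, -3.136, 0.001]
contact_force: [1.0, 1.8, -5.4]
grip_width: 0.0151
```

play_rows --deltas '[[8, [0, 0, 0], [0, 0, -0.03]], [8, [0, 0, 0], [0, 0, -0.05]], [8, [0, 0, 0], [0, 0, -0.05]]]'

```text
clock: 19.25
tcp_pos: [0.537, -0.0056, 0.2194]
orientation: [-0.059, -3.138, 0.001]
contact_force: [1.0, 0.5, -5.8]
grip_width: 0.015
```

```bash
python3 -c "
from h import *
st()"
```

```text
t 19.25 theta 0.468 MzF [ 2.080e-01 -3.520e-01 -5.000e-03  9.630e-01  4.870e-01 -5.843e+00
  7.200e-02] sd 0.0 tcp [ 0.537  -0.0056  0.2194] w 0.015 tilt -0.99999 j [ 0.48  0.35 -0.72  1.86  0.27  1.04  1.19]
```

play_rows --deltas '[[30, [0, 0, 0], [0, 0, 0]], [40, [0, 0, 0], [0, 0, 0]], [40, [0, 0, 0], [0, 0, 0]], [40, [0, 0, -25], [0, 0, 0]], [40, [0, 0, -50], [0, 0, 0]], [40, [0, 0, -85], [0, 0, 0]], [40, [0, 0, -110], [0, 0, 0]], [40, [0, 0, -110], [0, 0, 0]]]'

```text
clock: 20.25
tcp_pos: [0.5384, -0.0052, 0.3315]
orientation: [0.059, 3.14, -0.001]
contact_force: [0.6, 0.1, -0.4]
grip_width: 0.0401
```

play_rows --deltas '[[40, [0, 0, 0], [0, 0, 0]], [40, [0, 0, 0], [0, 0, 0]]]'

```text
clock: 20.5
tcp_pos: [0.538, -0.0053, 0.3305]
orientation: [-0.059, -3.141, 0.001]
contact_force: [-1.1, -0.1, 0.5]
grip_width: 0.0399
```

```bash
python3 -c "
from h import *
st();look('w6')
b,_=r.grab_frame('scene');b=cv2.resize(b[120:260,230:400],(680,560),interpolation=2)
cv2.imwrite('pics/s6.png',b[:,:,::-1])"
```

```text
t 20.5 theta 0.468 MzF [-0.023  0.04  -0.013 -1.116 -0.091  0.525 -0.003] sd 0.0 tcp [ 0.538  -0.0053  0.3305] w 0.0399 tilt -1.0 j [ 0.53  0.25 -0.75  1.72  0.18  1.25  1.27]
1570 bar ((537.45947265625, -6.469637870788574), (15.888006210327148, 51.46124267578125), 88.34721374511719) pca yaw -0.031 theta mod pi 0.461
ball 373 [0.42333353 0.05148681 0.20249738] [0.41516886 0.04300832 0.17005275] [0.46173354 0.05988007 0.20594206]
```

View pics/s6.png

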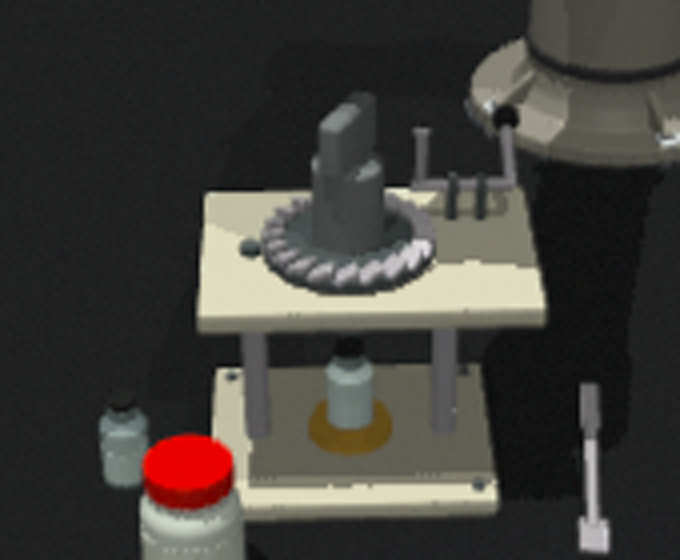

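```bash
python3 -c "
from h import *
print(r.hand_in())"
```

```text
the job is handed in; nothing more can be done
None
```

I clicked the stopper home on the vial, flipped the pawl out, turned the knob back to about 0.46 rad from its top stop, and handed the job in at about 20.5 s. No verdict was reported.

- **Pressing:** The load went from the steady 15 N of the stopper going in to clearly hard. I stopped at the tooth near 2.19 rad. With the hand off, the knob stayed there, held by the pawl.
- **Foot force:** I put it at roughly 24–30 N with the hand off, above the 20 N needed and well below 65 N. That is worked out from wrist torque, not measured directly. The readings scatter: one taken right at the tooth implied about 17 N, perhaps because the tooth was already carrying part of the load. All four taken just past the tooth, two turning on and two easing back toward it, pointed above 20 N.
- **Pawl:** I pushed it over by the ball, with almost no force felt. It stayed out, and the knob sprang back freely to about 1.8 rad.
- **Last look:** The pawl is out, the stopper looks seated and the vial stands upright in its nest. The spare vial, powder jar and spatula are in place, and the arm is clear. The beaker and amber bottle were outside that final view; the arm never went near the beaker and crossed the amber bottle's side only at height.

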